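Seat the raised probe and start the sample run

ROBOT

A 7-joint arm with a two-finger parallel gripper is mounted at the origin on the work surface. World frame = base frame: x ahead of the robot, y to its left, z up, the work surface at z = 0. Lengths are in m, angles in rad, forces in N, time in s.
With the tool pointing down it reaches from about 0.35 to 0.9 m from the base axis. Payload 19.9 kg.
Tool frame: the origin (TCP) lies at the very end of the fingers, on their centre line; the grasp point (between the pads) lies 19 mm behind it (bot.pinch_z is the distance from the TCP to the grasp point, in m); z points along the fingers, y is the line along which they close (so a half turn about z gives the same grasp; the last joint's range is limited). The gripper opens to 85 mm and grips with 20 to 120 N. Pads are 22 mm wide; open, the fingers measure 114 mm over their backs; the gripper's body (76 mm by 85 mm) begins 54 mm behind the grasp point. The pads swing forward as they close: fully open they stand 13 mm farther back than shut.
Start: joints at [1.111, 0.417, -0.01, 1.614, 0.005, 1.111, -0.053], TCP at [0.254, -0.571, 0.231] pointing down, gripper open.
Joint ranges: [-2.81, 2.81], [-0.39, 2.02], [-1.27, 1.25], [0.06, 2.57], [-1.19, 4.33], [0.19, 2], [-2.82, 2.82]. Speed limits (rad/s): [1.89, 1.89, 2.39, 2.39, 3.01, 3.01, 3.01].

INTERFACE

Orientations are given as a unit quaternion [x, y, z, w].
In Python, from rig import bot, optics, workorder gives the robot as it stands.
- The arm moves only by the tool carry_out, never from a script. Its arguments are lists of equal length, an entry for each row: "linear": the shift along the tool's x, y, z in mm, a list of three; "dr": the turn, a rotation vector about the tool's x, y, z in degrees, a list of three; "fingers": the gripper command: -1 is fully open, 1 is shut, values between are in proportion. A call has 1 to 20 rows; each row is the pose to reach, as a shift and turn from the pose commanded when the call began, along the tool's axes at that moment; what a row does not reach only later rows make up. A row lasts 1/12 s, in which the tool goes at most 41.7 mm and 7.16 degrees, less where a joint would pass 70% of its speed; a pose out of reach is approached as far as the arm can. A call with a gripper value outside its range is refused whole. The fingers move at their own pace and stop on an object; "grip_force" is the grip in N (left out, the last holds). Time passes only in rows, so rows that repeat a pose let the fingers close. It gives the time, the measured TCP pose, the force, the opening and the grip force at its end, in the units of the state.
- bot.get_obs(): the state, without advancing time (a new reading comes with each control period).
- optics.snapshot(name): name is "scene" or "top" or "wrist"; returns a dict with "frame" (420x560x3 uint8, blue, green, red), "depth" (420x560 float32, m along the optical axis (not along the pixel's ray), 0 where there is no reading), "intrinsics" (3x3 intrinsics, pixels), "k1" (the pictures are not rectified: a ray, as slopes to the right and down, at radius r is drawn at 1 + k1 r^2 times it, then the intrinsics apply), "world_to_cam" (4x4, takes a point from world to camera coordinates). Camera axes: x right, y down, z forward; pixel columns grow to the right and rows downward; lengths in m; the calibration is good to about 2 mm. A picture is of the moment at which its call begins.
- workorder.close_job(): hands the job in; it is judged then, once.
The state is a dict: "clock": time; "joint_pos": joint angles; "qd": joint speeds; "joint_torque": joint torques, N m; "eef_pos": TCP position; "tool_rot": TCP orientation; "force": force on the tool from outside, world axes, zero at the start; "torque": the same for the moment, N m; "opening": finger opening in m; "grasp_force": force on a finger pad.
Only numpy, scipy, OpenCV 4.12 (cv2) and the standard library are available. Lean on these libraries where they do the work, as an engineer would, in place of code of your own. Each camera call takes 0.05 s, during which the arm holds its last target. There are 200 camera calls.

TASK

One of the four probes in the round stand is sticking up higher than the rest: with the fingertips push it gently straight down until it is fully home, level with the others. Then gently press the round key on the key pad all the way down to start the run, let it spring back, and withdraw. Lift nothing, and leave the other probes, the other keys and the glassware and bottles alone.

Things in the scene. Friction and masses are not known exactly. Their poses are not given: they have to be found in the camera images.
- probe_stand: fixed stand: white round base 160 mm across, a post, and a white round head disc 156 mm across, its top face 100 mm above the work surface (a grey boss at its centre rises to 110 mm). Four probes slide upright through the disc, on a 50 mm radius around its centre, 71 mm apart. Origin: centre of the base's underside; z up; the probes stand at 45, 135, -135 and -45 degrees in its frame, in any order
- high_probe: the one probe not pushed home: like the other three (flat round grey cap 24 mm across, 30 mm tall, black neck, 12 mm glass shaft) but standing 22 to 32 mm higher. Origin: centre of the cap's flat top; z up. It only slides up and down, 2.5 N of friction, stays where left; home is a hard stop, cap's top 145 mm above the work surface, level with the others; over 50 N harms it
- seated_probe_a: one of the three probes already home, cap's top 145 mm above the work surface; same shape as high_probe and slides the same way; origin: centre of the cap's flat top
- seated_probe_b: one of the three probes already home, cap's top 145 mm above the work surface; same shape as high_probe and slides the same way; origin: centre of the cap's flat top
- seated_probe_c: one of the three probes already home, cap's top 145 mm above the work surface; same shape as high_probe and slides the same way; origin: centre of the cap's flat top
- key_pad: fixed white key pad, 165 x 165 mm, top face 35 mm above the work surface; four black keys in a 2 x 2 square, 68 mm apart centre to centre, each standing 10 mm above the face, told apart by shape. Origin: centre of its underside; z up
- round_key: the round start key, 28 mm across; origin: centre of its top, 45 mm above the work surface when up. A spring key: 6 mm of travel, 1.4 N to begin, 5.6 N fully down at a hard stop, springs back up; slow presses only, over 50 N harms it; it counts as pressed at 4 mm (4.2 N)
- square_key: square key, 25 x 25 mm; a spring key like round_key; origin: centre of its top, 45 mm above the work surface
- bar_key: bar-shaped key, 14 x 42 mm; a spring key like round_key; origin: centre of its top, 45 mm above the work surface
- cross_key: cross-shaped key, 34 mm over its arms; a spring key like round_key; origin: centre of its top, 45 mm above the work surface
- near_beaker: clear glass beaker, 54 mm across, 62 mm tall, standing between the stand and the pad; loose, a bystander; origin: centre of its underside
- far_beaker: the same kind of beaker, farther from the robot; loose, a bystander; origin: centre of its underside
- amber_bottle: amber glass bottle with blue cap, 66 mm across, 140 mm tall; loose, a bystander; origin: centre of its underside
- white_bottle: white plastic bottle, 52 mm across, 120 mm tall; loose, a bystander; origin: centre of its underside
- jar: white jar with black lid, 60 mm across, 60 mm tall; loose, a bystander; origin: centre of its underside
- spatula: flat steel lab spatula, 150 mm long, 16 mm wide, 4 mm thick, lying near the robot's base; loose, a bystander; origin: centre of its underside
Things that resemble listed ones, but are neither listed nor needed, are in the scene too. What is shaped like the probe_stand but brown or turquoise is not meant.

How it is judged:
By the outcome, as a careful person would: the job done as asked, in the order asked, and still so for the second after the job is handed in, with the robot touching nothing.
It also fails if it takes over 42 s, if anything falls off the work surface, if the arm or the gripper's body presses on something with over 40 N, if the wrist force passes 120 N, or if a joint passes its speed limit or range.

## Working session

There is one attempt and no reset: what is moved stays moved. The work goes in short steps, Python scripts to look and compute and a tool call to move; the robot and the scene stay as the last step left them, time stands still between calls to the robot, and variables do not carry over. Pictures are saved under pics/ and viewed, at most 10 in all, crops included, and the job is handed in when it is done.

Besides the shell and the picture viewer there is one more tool, called after "Call:" as name(argument=value, ...) on one line, values as JSON. carry_out: Moves the arm, as the interface text tells. Its arguments: {"type":"object","properties":{"linear":{"type":"array","items":{"type":"array","items":{"type":"number"}}},"dr":{"type":"array","items":{"type":"array","items":{"type":"number"}}},"fingers":{"type":"array","items":{"type":"number"}},"grip_force":{"type":"number"}},"required":["linear","dr","fingers"]}

```bash
mkdir -p pics
cat > h.py <<'E'
import numpy as np, cv2
from rig import bot, optics
from scipy.spatial.transform import Rotation as R
def cloud(s):
    K=s["intrinsics"];h,w=s["depth"].shape
    uv=np.stack(np.meshgrid(np.arange(w),np.arange(h)),-1).astype(np.float64).reshape(-1,2)
    d=(uv-[K[0][2],K[1][2]])/[K[0][0],K[1][1]]
    u=d.copy()
    for _ in range(10): u=d/(1+s["k1"]*(u**2).sum(1,keepdims=True))
    z=s["depth"].reshape(-1,1).astype(float)
    P=np.c_[u*z,z]
    T=np.linalg.inv(s["world_to_cam"])
    P=P@T[:3,:3].T+T[:3,3]
    P[z[:,0]<=0]=np.nan
    return P.reshape(h,w,3)
E
python3 - <<'E'
from h import *
for n in("top","scene"):
    s=optics.snapshot(n); np.savez(f"{n}.npz",P=cloud(s),f=s["frame"],W=s["world_to_cam"]); cv2.imwrite(f"pics/{n}.png",s["frame"])
    print(n,np.linalg.inv(s["world_to_cam"]).round(3).tolist())
print(bot.get_obs())
E
```

```text
top [[-0.018, -0.995, 0.094, 0.42], [-1.0, 0.017, -0.015, 0.019], [0.013, -0.095, -0.995, 1.202], [0.0, 0.0, 0.0, 1.0]]
scene [[0.426, 0.651, -0.628, 1.186], [0.905, -0.301, 0.302, -0.297], [0.008, -0.697, -0.717, 0.878], [0.0, 0.0, 0.0, 1.0]]
{'clock': 0.1, 'joint_pos': array([ 1.11150635,  0.41790548, -0.01028432,  1.6141359 ,  0.00471304,
        1.11067489, -0.05301888]), 'qd': array([ 0.00035801, -0.00079773, -0.0007943 , -0.00076506, -0.00016756,
       -0.00047801, -0.00059408]), 'joint_torque': array([ 1.38048786e-04, -8.65829945e+01,  6.79473616e-01, -4.35634732e+01,
        1.90796040e-02,  5.04058320e-03, -3.34167134e-05]), 'eef_pos': array([ 0.25343806, -0.57096261,  0.23071919]), 'tool_rot': array([ 9.78262809e-01,  2.07368210e-01, -1.64951502e-04, -5.25028201e-04]), 'force': array([ 0.54294748,  0.42254431, -0.16180314]), 'torque': array([-0.02655389, -0.0257182 , -0.01363144]), 'grasp_force': 0.0, 'opening': 0.08560293545591889}
```

View pics/top.png

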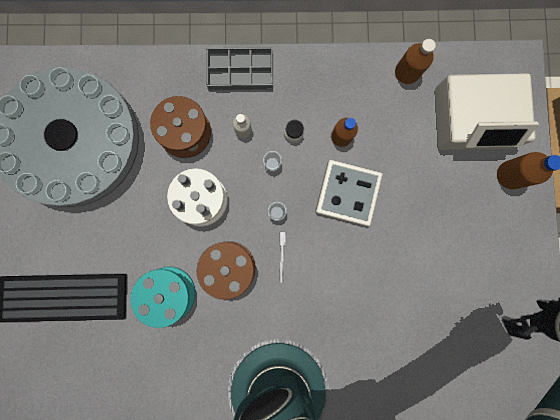

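View pics/scene.png

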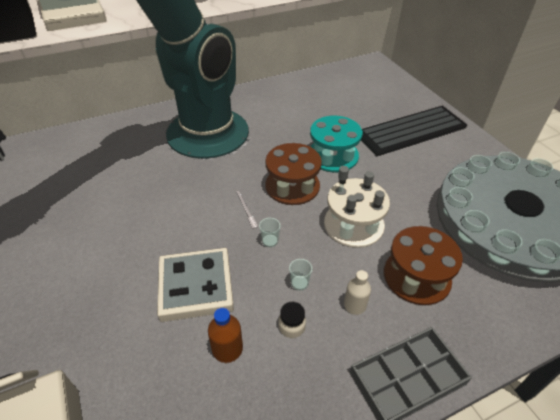

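The top view shows the white stand at (197,197), with brown stands at (180,125) and (226,270) and a turquoise one at (160,297), none of which are meant. Its caps are near (184,181), (210,183), (178,206) and (204,210). The pad is at (349,193), with the round key near (336,201). The scene view shows the stand at (358,205) and the pad's round key at (208,263).

Run:
```python
from h import *
for n,(x0,x1,y0,y1) in {"top":(150,250,150,240),"scene":(315,400,155,250)}.items():
    d=np.load(n+".npz");P=d["P"];m=np.zeros(P.shape[:2],bool);m[y0:y1,x0:x1]=1
    # disc
    f=d["f"];
    q=P[m&(abs(P[...,2]-.1)<.004)]; 
    c,r=cv2.minEnclosingCircle((q[:,:2]*1000).astype(np.float32)); print(n,"disc",np.round(c,1),r)
    k=(m&(P[...,2]>.136)&(P[...,2]<.2)).astype(np.uint8)
    N,L,st,ce=cv2.connectedComponentsWithStats(k)
    for i in range(1,N):
        q=P[L==i]
        if len(q)>8:
            zt=np.percentile(q[:,2],90); t=q[q[:,2]>zt-.006]; print(" cap",ce[i].round(),len(q),zt.round(4),((t[:,:2].max(0)+t[:,:2].min(0))/2).round(4),t[:,:2].mean(0).round(4))
P=np.load("top.npz");f=P["f"];P=P["P"]
m=np.zeros(P.shape[:2],bool);m[155:230,310:390]=1
k=(m&(f.max(2)<90)&(P[...,2]>.038)&(P[...,2]<.06)).astype(np.uint8)
N,L,st,ce=cv2.connectedComponentsWithStats(k)
for i in range(1,N):
    q=P[L==i]
    if len(q)>15: print("key",ce[i].round(1),len(q),q.mean(0).round(4), ((q.max(0)+q.min(0))/2).round(4))
# beakers, others
for nm,(u,v) in dict(nb=(277,212),fb=(272,162),sp=(282,258)).items(): print(nm,P[v,u].round(3))
a=cv2.imread("pics/top.png")[155:240,155:245];b=cv2.imread("pics/scene.png")[155:250,310:400];c=cv2.imread("pics/top.png")[150:240,305:395]
cv2.imwrite("pics/crop.png",np.hstack([cv2.resize(i,(266,280),interpolation=cv2.INTER_CUBIC) for i in(a,b,c)]))
```

```text
top disc [560.5 221.5] 77.50212097167969
 cap [182. 178.] 65 0.1471 [0.6021 0.2476] [0.6023 0.248 ]
 cap [208. 183.] 66 0.1473 [0.5874 0.1809] [0.587  0.1796]
 cap [176. 204.] 65 0.1476 [0.5324 0.2628] [0.533 0.263]
 cap [201. 208.] 78 0.1785 [0.5176 0.1943] [0.518  0.1941]
scene disc [550.7 213.6] 187.69898986816406
 cap [343. 174.] 150 0.1767 [0.5188 0.1947] [0.5195 0.1925]
 cap [368. 175.] 68 0.1459 [0.5334 0.261 ] [0.5342 0.261 ]
 cap [379. 194.] 76 0.146 [0.6026 0.2472] [0.6038 0.2461]
 cap [351. 199.] 80 0.1457 [0.5867 0.1776] [0.5885 0.1771]
key [341.  177.8] 68 [ 0.6121 -0.1966  0.0451] [ 0.6119 -0.1963  0.0441]
key [363.6 183.6] 69 [ 0.5938 -0.2622  0.0453] [ 0.5942 -0.2623  0.0452]
key [335.7 199.9] 64 [ 0.5471 -0.1789  0.0449] [ 0.5469 -0.1797  0.0452]
key [358.2 205.8] 68 [ 0.5289 -0.244   0.0449] [ 0.5284 -0.2452  0.0444]
nb [ 0.518 -0.008  0.002]
fb [0.671 0.005 0.004]
sp [ 0.38  -0.02   0.007]
```

View pics/crop.png

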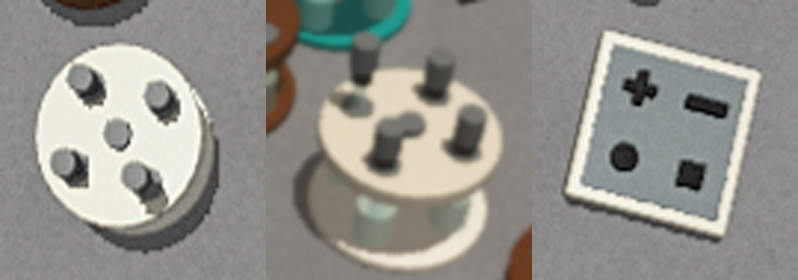

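The high probe is the top-view cap at (201,208), also scene (343,174). Its top is about 0.177 m against 0.146 m for the other three, at xy (0.518, 0.194). The crop confirms the near-right cap stands taller. The round key is the disc at top (336,200), xy (0.547, -0.179), clearly different from the cross (341,178), bar (364,184) and square (358,206). I'll shut the fingers and move above the probe.

Call:
carry_out(linear=[[28,-30,0],[55,-59,0],[83,-89,0],[110,-118,0],[138,-148,0],[166,-178,0],[193,-207,0],[221,-237,0],[249,-266,0],[276,-296,0],[304,-325,0],[331,-355,0],[359,-385,0],[387,-414,0],[414,-444,0],[442,-473,0],[470,-503,0],[505,-541,0],[535,-573,0],[552,-592,0]], dr=[[0,0,0],[0,0,0],[0,0,0],[0,0,0],[0,0,0],[0,0,0],[0,0,0],[0,0,0],[0,0,0],[0,0,0],[0,0,0],[0,0,0],[0,0,0],[0,0,0],[0,0,0],[0,0,0],[0,0,0],[0,0,0],[0,0,0],[0,0,0]], fingers=[1,1,1,1,1,1,1,1,1,1,1,1,1,1,1,1,1,1,1,1], grip_force=20)

```text
clock: 1.77
eef_pos: [0.5181, 0.1962, 0.2311]
tool_rot: [0.978, 0.207, -0.0, -0.0]
force: [1.4, -0.8, 0.8]
opening: 0.0001
grasp_force: 0.0
```

Run:
```python
from h import *
o=bot.get_obs();print(o["clock"],o["eef_pos"],o["force"],o["joint_pos"].round(2))
s=optics.snapshot("wrist");P=cloud(s);cv2.imwrite("pics/w1.png",s["frame"])
k=((P[...,2]>.136)&(P[...,2]<.19)).astype(np.uint8)
N,L,st,ce=cv2.connectedComponentsWithStats(k)
for i in range(1,N):
    q=P[L==i]
    if len(q)>100:
        zt=np.percentile(q[:,2],80);t=q[abs(q[:,2]-zt)<.003]
        c,r=cv2.minEnclosingCircle((t[:,:2]*1000).astype(np.float32)); print(ce[i].round(),st[i],len(q),zt.round(4),np.round(c,1),round(r,1))
```

```text
1.7667 [0.51812947 0.19623892 0.23106892] [ 1.42782698 -0.75406271  0.75084476] [ 0.05  0.34 -0.58  1.78  0.21  1.08 -1.75]
[266.  92.] [250  75  33  35 879] 879 0.1461 [601.2 248.6] 11.9
[341. 150.] [326 134  32  32 781] 781 0.146 [586.5 179.5] 11.9
[215. 169.] [200 154  32  31 763] 763 0.1459 [532.4 263.8] 11.9
[287. 229.] [ 271  207   33   43 1082] 1082 0.1773 [517.3 194.8] 11.9
```

View pics/w1.png

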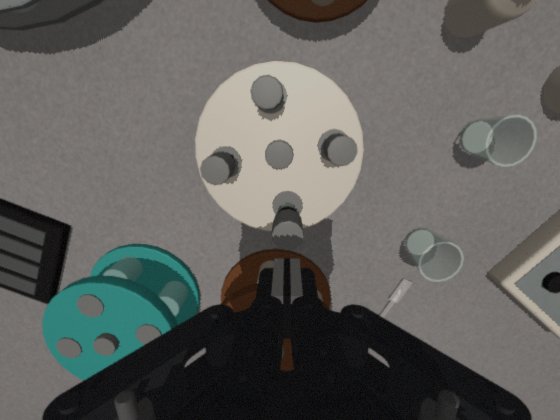

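The wrist view shows the high cap at (287,229), right at the fingertips, at xy (0.517, 0.195) and z 0.177. I'm going down to just above home.

Call:
carry_out(linear=[[0,0,15],[0,0,30],[0,0,42],[0,0,48],[0,0,51],[0,0,53],[0,0,55],[0,0,57],[0,0,59],[0,0,61],[0,0,63.5],[0,0,66],[0,0,68.5],[0,0,71],[0,0,73.5],[0,0,76],[0,0,78],[0,0,80],[0,0,81.5],[0,0,82.5]], dr=[[0,0,0],[0,0,0],[0,0,0],[0,0,0],[0,0,0],[0,0,0],[0,0,0],[0,0,0],[0,0,0],[0,0,0],[0,0,0],[0,0,0],[0,0,0],[0,0,0],[0,0,0],[0,0,0],[0,0,0],[0,0,0],[0,0,0],[0,0,0]], fingers=[1,1,1,1,1,1,1,1,1,1,1,1,1,1,1,1,1,1,1,1])

```text
clock: 3.48
eef_pos: [0.5178, 0.1939, 0.1486]
tool_rot: [0.978, 0.207, -0.0, -0.0]
force: [1.4, 0.3, 2.8]
opening: 0.0002
grasp_force: 1.0
```

Call:
carry_out(linear=[[0,0,0.6],[0,0,1.2],[0,0,1.8],[0,0,2.4],[0,0,2.9],[0,0,3.3],[0,0,3.3],[0,0,3.3]], dr=[[0,0,0],[0,0,0],[0,0,0],[0,0,0],[0,0,0],[0,0,0],[0,0,0],[0,0,0]], fingers=[1,1,1,1,1,1,1,1])

```text
clock: 4.15
eef_pos: [0.5178, 0.1939, 0.1454]
tool_rot: [0.978, 0.207, -0.0, -0.0]
force: [-1.3, -0.5, 0.2]
opening: 0.0
grasp_force: 0.3
```

Call:
carry_out(linear=[[0,0,0.3],[0,0,0.5],[0,0,0.7],[0,0,0.7]], dr=[[0,0,0],[0,0,0],[0,0,0],[0,0,0]], fingers=[1,1,1,1])

```text
clock: 4.48
eef_pos: [0.5178, 0.1938, 0.145]
tool_rot: [0.978, 0.207, -0.0, 0.0]
force: [-2.9, -1.9, 7.6]
opening: -0.0
grasp_force: 3.9
```

Call:
carry_out(linear=[[0,0,0.3],[0,0,0.4],[0,0,0.4]], dr=[[0,0,0],[0,0,0],[0,0,0]], fingers=[1,1,1])

```text
clock: 4.73
eef_pos: [0.5178, 0.1938, 0.145]
tool_rot: [0.978, 0.207, -0.0, 0.0]
force: [-5.3, -2.3, 14.6]
opening: -0.0001
grasp_force: 7.1
```

The force rose to 14.6 N with no further travel, so the probe is home. Now I'll rise and move over to the round key.

Call:
carry_out(linear=[[0,0,-5],[0,0,-20],[0,0,-45],[0,0,-65],[-8,23,-65],[-20,55,-65],[-33,93,-65],[-46,130,-65],[-59,167,-65],[-72,204,-65],[-85,241,-65],[-98,278,-65],[-110,312,-65],[-119,336,-60],[-123,347,-45],[-125,353,-20],[-125,353,10],[-125,353,25],[-125,353,30],[-125,353,30]], dr=[[0,0,0],[0,0,0],[0,0,0],[0,0,0],[0,0,0],[0,0,0],[0,0,0],[0,0,0],[0,0,0],[0,0,0],[0,0,0],[0,0,0],[0,0,0],[0,0,0],[0,0,0],[0,0,0],[0,0,0],[0,0,0],[0,0,0],[0,0,0]], fingers=[1,1,1,1,1,1,1,1,1,1,1,1,1,1,1,1,1,1,1,1])

```text
clock: 6.4
eef_pos: [0.5463, -0.1792, 0.1135]
tool_rot: [0.978, 0.207, -0.001, -0.001]
force: [0.6, -1.2, 0.4]
opening: -0.0003
grasp_force: 0.0
```

Run:
```python
from h import *
o=bot.get_obs();print(o["clock"],o["eef_pos"],o["force"])
s=optics.snapshot("wrist");P=cloud(s);f=s["frame"];cv2.imwrite("pics/w2.png",f)
k=((f.max(2)<90)&(P[...,2]>.040)&(P[...,2]<.05)).astype(np.uint8)
N,L,st,ce=cv2.connectedComponentsWithStats(k)
for i in range(1,N):
    q=P[L==i]
    if len(q)>100:
        c,r=cv2.minEnclosingCircle((q[:,:2]*1000).astype(np.float32)); print(ce[i].round(),st[i],np.median(q[:,2]).round(4),np.round(c,1),round(r,1))
for n,(x0,x1,y0,y1) in {"top":(150,250,150,240),"scene":(315,400,155,250)}.items():
    P=cloud(optics.snapshot(n));m=np.zeros(P.shape[:2],bool);m[y0:y1,x0:x1]=1
    N,L,st,ce=cv2.connectedComponentsWithStats((m&(P[...,2]>.136)&(P[...,2]<.2)).astype(np.uint8))
    for i in range(1,N):
        if st[i][4]>8: print(n,ce[i].round(),np.percentile(P[L==i][:,2],80).round(4))
```

```text
6.4 [ 0.5463351  -0.17921815  0.11347468] [ 0.63381658 -1.17718001  0.36807632]
[442.  12.] [419   0  62  21 358] 0.0446 [ 721.4 -213.6] 19.7
[347. 156.] [ 326  135   43   44 1243] 0.0454 [ 612.3 -197.5] 17.2
[411. 213.] [387 190  49  46 957] 0.0454 [ 594.9 -263. ] 21.3
[287. 224.] [269 207  36  36 977] 0.0454 [ 547.1 -179.4] 14.0
[350. 274.] [330 255  42  38 898] 0.0453 [ 528.9 -244.9] 16.7
top [182. 178.] 0.1463
top [208. 183.] 0.1467
top [176. 204.] 0.1467
top [202. 209.] 0.1468
scene [368. 175.] 0.1458
scene [342. 179.] 0.1456
scene [379. 194.] 0.146
scene [351. 199.] 0.1456
```

View pics/w2.png

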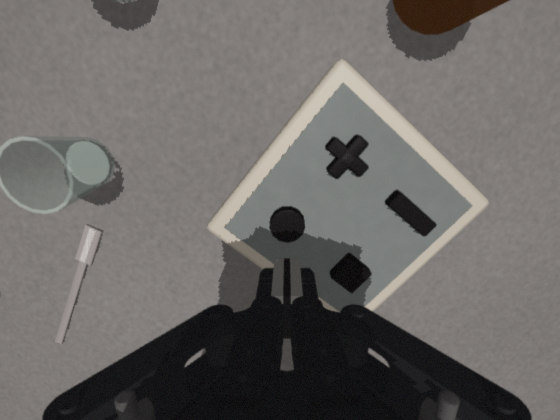

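All four caps now read level at about 0.146 m. In the wrist view the round key is at (287,224), xy (0.547, -0.179), directly under the fingertips. I'm going down slowly.

Call:
carry_out(linear=[[0,0,15],[0,0,35],[0,0,50],[0,0,60],[0,0,64],[0,0,66],[0,0,67],[0,0,67.5],[0,0,68],[0,0,68.5],[0,0,69],[0,0,69.5],[0,0,70],[0,0,70.5],[0,0,71],[0,0,71.5],[0,0,72],[0,0,72.5],[0,0,73],[0,0,73.5]], dr=[[0,0,0],[0,0,0],[0,0,0],[0,0,0],[0,0,0],[0,0,0],[0,0,0],[0,0,0],[0,0,0],[0,0,0],[0,0,0],[0,0,0],[0,0,0],[0,0,0],[0,0,0],[0,0,0],[0,0,0],[0,0,0],[0,0,0],[0,0,0]], fingers=[1,1,1,1,1,1,1,1,1,1,1,1,1,1,1,1,1,1,1,1])

```text
clock: 8.22
eef_pos: [0.547, -0.1795, 0.0409]
tool_rot: [0.978, 0.207, 0.0, 0.0]
force: [0.1, -0.6, 3.5]
opening: -0.0002
grasp_force: 2.1
```

Call:
carry_out(linear=[[0,0,0.3],[0,0,0.6],[0,0,0.9],[0,0,1.2],[0,0,1.2]], dr=[[0,0,0],[0,0,0],[0,0,0],[0,0,0],[0,0,0]], fingers=[1,1,1,1,1])

```text
clock: 8.63
eef_pos: [0.547, -0.1796, 0.0397]
tool_rot: [0.978, 0.207, 0.0, 0.0]
force: [0.8, -1.3, 4.2]
opening: 0.0001
grasp_force: 2.5
```

Call:
carry_out(linear=[[0,0,0.3],[0,0,0.6],[0,0,0.9],[0,0,1.1],[0,0,1.1],[0,0,1.1]], dr=[[0,0,0],[0,0,0],[0,0,0],[0,0,0],[0,0,0],[0,0,0]], fingers=[1,1,1,1,1,1])

```text
clock: 9.13
eef_pos: [0.547, -0.1796, 0.039]
tool_rot: [0.978, 0.207, 0.0, 0.0]
force: [-2.9, -0.2, 13.1]
opening: 0.0001
grasp_force: 6.1
```

The key is at its hard stop: 13 N at z 0.039. I'll release slowly and withdraw straight up.

Call:
carry_out(linear=[[0,0,-0.7],[0,0,-1.4],[0,0,-2.1],[0,0,-2.8],[0,0,-3.5],[0,0,-4.2],[0,0,-5],[0,0,-6],[0,0,-7],[0,0,-9],[0,0,-15],[0,0,-30],[0,0,-55],[0,0,-80],[0,0,-105],[0,0,-125],[0,0,-135],[0,0,-140],[0,0,-140],[0,0,-140]], dr=[[0,0,0],[0,0,0],[0,0,0],[0,0,0],[0,0,0],[0,0,0],[0,0,0],[0,0,0],[0,0,0],[0,0,0],[0,0,0],[0,0,0],[0,0,0],[0,0,0],[0,0,0],[0,0,0],[0,0,0],[0,0,0],[0,0,0],[0,0,0]], fingers=[1,1,1,1,1,1,1,1,1,1,1,1,1,1,1,1,1,1,1,1])

```text
clock: 10.8
eef_pos: [0.5464, -0.1795, 0.1777]
tool_rot: [0.978, 0.207, -0.001, -0.0]
force: [-0.3, 0.3, -1.4]
opening: 0.0001
grasp_force: 0.0
```

Run:
```python
from h import *
from rig import workorder
s=optics.snapshot("wrist");P=cloud(s);f=s["frame"]
N,L,st,ce=cv2.connectedComponentsWithStats(((f.max(2)<90)&(P[...,2]>.037)&(P[...,2]<.05)).astype(np.uint8))
for i in range(1,N):
    if st[i][4]>100: print(ce[i].round(),np.median(P[L==i],0).round(4))
o=bot.get_obs();print(o["clock"],o["eef_pos"],o["force"])
print(workorder.close_job())
```

```text
[394.  28.] [ 0.7183 -0.1989  0.0437]
[333. 147.] [ 0.6127 -0.1971  0.0454]
[384. 192.] [ 0.5947 -0.2611  0.0454]
[286. 201.] [ 0.5482 -0.179   0.0454]
[337. 241.] [ 0.5301 -0.2434  0.0453]
10.85 [ 0.54629899 -0.17937379  0.17736625] [-0.20656814  0.01004306 -0.11722749]
the job is handed in; nothing more can be done
None
```

The high probe is pushed home level with the other three; the round key was then pressed to its stop and sprang back, the arm is withdrawn, and the job was handed in at about 11 s.

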